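# Raise the telescopic card stand to its next hole

## Task

Turn the wooden card holder of the telescopic stand until its brass stripe faces the same way as the holes in the sleeve, then draw it gently up until the sprung button pops through the next hole (the lower of the two), and let go. Keep the foot of the stand flat on the table where it is, and leave the other tableware alone.

Things in the scene. Friction and masses are not known exactly. Their poses are not given: they have to be found in the camera images.
- stand: Loose telescopic card stand, about 1.8 kg: dark steel foot 140 mm across, 18 mm high, upright aluminium sleeve 34 mm across with its mouth 170 mm above the table. Origin: centre of the foot's underside, z up the sleeve's axis; the two dark holes (12 mm wide, 9.5 mm high, centres 100 and 148 mm up) are on its -x side. 18 N of upward pull lifts the foot
- holder (a point): Centre of the dark wooden card holder atop the inner tube, on the sleeve's axis: block 20 mm thick (its x), 70 mm long (its y), 34 mm high, brass stripe on its -x face. Grip across the 20 mm from above. The hidden button is on the stripe's side: holder and stand need the same yaw (to 8 degrees) for it to find the holes. Turning takes 0.06 N m
- button (a joint): How far the sprung brass button stands out, m: about 0 pressed on the bore, 0.0075 popped fully through a hole. At the start it is inside the sleeve, below the lower hole; how far differs from stand to stand (11 to 63 mm) and cannot be measured. Once through it has some 2.5 mm of play in height, then holds hard
- tube (a joint): How far the inner tube is drawn up, m (0 to 0.115; the holder's centre is 195 mm above the table at 0). It slides stiffly, some 7 N upward, and stays where it is left. With the button in the lower hole it reads 0.02 to 0.064, in the upper one more by 0.048
- pepper_mill: Dark wooden pepper mill, 57 mm across, 174 mm high, standing near the stand; origin under its centre. Leave alone
- salt_mill: Light wooden salt mill, 57 mm across, 162 mm high; origin under its centre. Leave alone
- flute_1: Champagne flute, 66 mm across, 226 mm high; origin under its centre. Leave alone
- favour_1: Small white wrapped favour lying flat, 40 x 88 x 14 mm; origin under its centre. Leave alone
Mind the look-alikes: they are no part of the job. Of the things that look like the stand, the middle-sized one is meant.

How it is judged:
At the end, for the whole second after the job is handed in: The button stands at least 6 mm out through the lower hole (tube drawn up between 18 and 66 mm), and the stand is upright within 3 degrees, on the table and at rest (value of joint button above 0.006 m and value of joint tube between 0.018 and 0.066 m and angle between stand's own z axis and vertical below 0.05 rad and height (world z) of stand below 0.002 m and linear speed of stand below 0.02 m/s); the robot touches nothing.
It fails at once if the foot of the stand is lifted more than 3 mm off the table (height (world z) of stand above 0.003 m).
It fails at once if the stand is tipped by more than 6 degrees (angle between stand's own z axis and vertical above 0.1 rad).
It fails at once if the stand is moved more than 40 mm (distance of stand from where it was at the start of the episode above 0.04 m).
It fails at once if a mill, the flute or the favour is moved more than 20 mm (distance of any of pepper_mill, salt_mill, flute_1, favour_1 from where it was at the start of the episode above 0.02 m).
It also fails if it takes over 38 s, if anything falls off the work surface, if the arm or the gripper's body presses on something with over 40 N, if the wrist force passes 120 N, or if a joint passes its speed limit or range.

## Robot

A 6-joint arm with a two-finger parallel gripper is mounted at the origin on a cart in front of the work surface, level with it; the furniture and walls round the work are solid. World frame = base frame: x ahead of the robot, y to its left, z up, the work surface at z = 0. Lengths are in m, angles in rad, forces in N, time in s.
With the tool pointing down it reaches from about 0.375 to 0.75 m from the base axis. Payload 9 kg.
Tool frame: the origin (TCP) lies on the mounting face of the last link; the fingertips stand 173 mm ahead of it and the grasp point (between the pads) lies 155 mm ahead of it; z points along the fingers, y is the line along which they close (so a half turn about z gives the same grasp; the last joint's range is limited). The gripper opens to 85 mm and grips with 20 to 120 N. Pads are 22 mm wide; open, the fingers measure 114 mm over their backs; the gripper's body (76 mm by 85 mm) begins 54 mm behind the grasp point. The pads swing forward as they close: fully open they stand 13 mm farther back than shut.
Start: joints at [1.031, 0.104, 0.097, 1.564, 0, 1.353], TCP at [0.19, 0.569, 0.405] pointing down, gripper open.
Joint ranges: [-2.99, 2.99], [-0.84, 1.86], [-1.1, 1.16], [-1.84, 2.11], [-1.51, 1.56], [-3.14, 3.14]. Speed limits (rad/s): [2.22, 2.22, 2.57, 3.14, 3.14, 3.14].

## Interface

Orientations are given as a unit quaternion [x, y, z, w].
In Python, from cell import monitor, grab_frame, camera_info, ticket gives the robot as it stands.
- The arm moves only by the shell command python3 -m inch 'ROWS'. ROWS is JSON, a list of rows, each a list of 7 numbers: the shift along the tool's x, y, z in units of 0.4 m (1.0 is 0.4 m), then the turn, a rotation vector about the tool's x, y, z in units of 360 degrees (1.0 is 360 degrees), then the opening, from 0 (shut) to 1 (fully open). In form: [[x, y, z, ax, ay, az, grip], ...]. A call has exactly 8 rows; each row is the pose to reach, as a shift and turn from the pose commanded when the call began, along the tool's axes at that moment, turning the shorter way round; what a row does not reach only later rows make up. A row lasts 1/8 s, in which the tool goes at most 62.5 mm and 10.7 degrees, less where a joint would pass 70% of its speed; a pose out of reach is approached as far as the arm can. A call with a number of a shift or a turn outside -1 to 1 is refused whole. A call with a gripper value outside its range is refused whole. The fingers move at their own pace and stop on an object; the grip force is fixed at half the most. Time passes only in rows, so rows that repeat a pose let the fingers close, or fill a call up. It gives the time, the measured TCP pose, the force, the opening and the grip force at its end, in the units of the state.
- monitor.get_obs(): the state, without advancing time (a new reading comes with each control period).
- grab_frame(name): name is "side" or "top"; returns the picture (480x640x3 uint8, red, green, blue); there is no depth.
- camera_info(name): a dict with "vertical_fov" (degrees; the focal length in pixels is half the picture's height over the tangent of half this angle, whatever the lens; pixels are square), "cx", "cy" (the principal point, pixels), "k1" (the pictures are not rectified: a ray, as slopes to the right and down, at radius r is drawn at 1 + k1 r^2 times it, then the intrinsics apply), "extrinsics" (4x4, takes a point from camera to world coordinates). Camera axes: x right, y down, z forward; pixel columns grow to the right and rows downward; lengths in m; the calibration is good to about 2 mm. A picture is of the moment at which its call begins. camera_info takes no time and is no camera call.
- ticket.close_job(): hands the job in; it is judged then, once.
The state is a dict: "time_s": time; "qpos": joint angles; "joint_velocities": joint speeds; "joint_torque": joint torques, N m; "tool_pos": TCP position; "eef_rot": TCP orientation; "contact_force": force on the tool from outside, world axes, zero at the start; "ft_torque": the same for the moment, N m; "opening": opening from 0.0 (shut) to 1.0 (fully open); "gripper_force": force on a finger pad.
Only numpy, scipy, OpenCV 4.12 (cv2) and the standard library are available. Lean on these libraries where they do the work, as an engineer would, in place of code of your own. Each camera call takes 0.05 s, during which the arm holds its last target. There are 200 camera calls.

## Working session

There is one attempt and no reset: what is moved stays moved. The work goes in short steps, Python scripts to look and compute and a shell command to move; the robot and the scene stay as the last step left them, time stands still between calls to the robot, and variables do not carry over. Pictures are saved under pics/ and viewed, at most 10 in all, crops included, and the job is handed in when it is done.

```bash
mkdir -p pics; python3 - <<'E'
from cell import monitor, grab_frame, camera_info
import cv2
o=monitor.get_obs(); print(o)
for n in("side","top"):
    cv2.imwrite(f"pics/{n}0.png",grab_frame(n)[:,:,::-1]); print(n,camera_info(n))
E
```

```text
{'time_s': 0.0, 'qpos': array([1.03130880e+00, 1.04696353e-01, 9.64689431e-02, 1.56388778e+00,
       9.71294434e-06, 1.35309156e+00]), 'joint_velocities': array([-0.00333423, -0.0002536 ,  0.00091805,  0.0009212 , -0.00074205,
        0.00013278]), 'joint_torque': array([ 4.03494314e-04, -5.56931055e+01,  5.03648615e+01,  1.69819017e-02,
       -3.18091916e-04,  4.38977537e-06]), 'tool_pos': array([0.18969285, 0.56911521, 0.40392371]), 'eef_rot': array([ 1.60198108e-01,  9.87084663e-01, -6.10937307e-04, -2.48248794e-04]), 'contact_force': array([-0.24801358, -0.23998682,  0.10461389]), 'ft_torque': array([0.00615641, 0.00410313, 0.02829061]), 'gripper_force': 0.0, 'opening': 1.0031800496969425}
side {'vertical_fov': 52.12620780654255, 'cx': 313.68186291450854, 'cy': 245.87665014982096, 'k1': -0.022643548274669367, 'extrinsics': array([[ 0.80712368, -0.29957951,  0.50872731,  0.08161025],
       [-0.58997635, -0.44123205,  0.67619686, -0.6086124 ],
       [ 0.02189207, -0.84591158, -0.53287366,  0.62740277],
       [ 0.        ,  0.        ,  0.        ,  1.        ]])}
top {'vertical_fov': 42.06055739805586, 'cx': 316.4373904398242, 'cy': 230.91923882703776, 'k1': 0.05566372760398726, 'extrinsics': array([[ 0.44400929, -0.87023667,  0.21341016,  0.29791151],
       [-0.89601397, -0.43020818,  0.10990851, -0.10684447],
       [-0.00383562, -0.24001888, -0.97076064,  1.27791495],
       [ 0.        ,  0.        ,  0.        ,  1.        ]])}
```

View pics/side0.png

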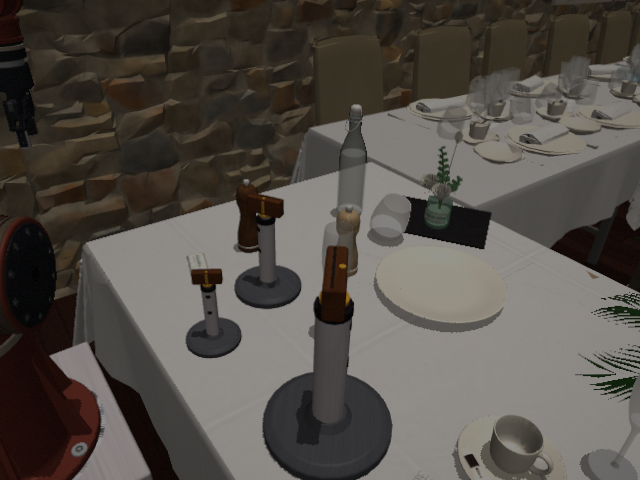

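View pics/top0.png

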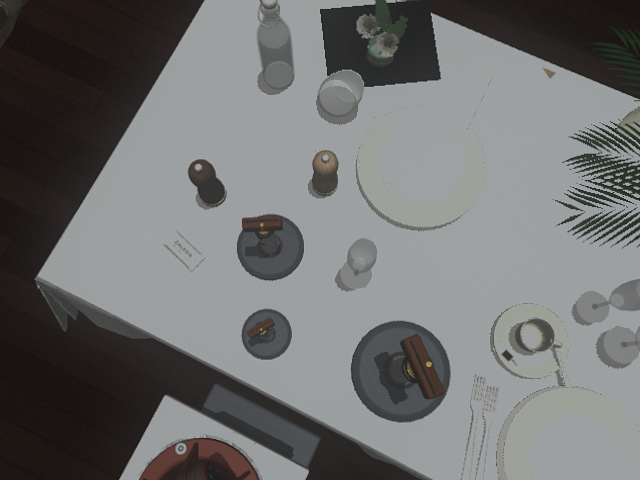

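Side view: the middle stand's foot is at about (267,285) and its holder at (262,206), with the pepper mill behind it. In the top view the foot is at about (270,246) and the holder at (262,225). I'll enlarge both.

```bash
cat > h.py <<'E'
import numpy as np, cv2
from cell import camera_info
def K(n):
    c=camera_info(n); f=240/np.tan(np.radians(c["vertical_fov"]/2)); return c,f
def ray(n,u,v):
    c,f=K(n); d=np.array([(u-c["cx"])/f,(v-c["cy"])/f]); s=d.copy()
    for _ in range(20): s=d/(1+c["k1"]*(s@s))
    E=c["extrinsics"]; r=E[:3,:3]@np.array([s[0],s[1],1]); return E[:3,3],r
def plane(n,u,v,z):
    o,r=ray(n,u,v); return o+r*(z-o[2])/r[2]
def proj(n,p):
    c,f=K(n); E=c["extrinsics"]; q=E[:3,:3].T@(np.array(p)-E[:3,3]); s=q[:2]/q[2]
    s=s*(1+c["k1"]*(s@s)); return s*f+[c["cx"],c["cy"]]
E
python3 - <<'E'
import cv2,numpy as np
from h import *
s=cv2.imread("pics/side0.png")[175:315,215:320]; t=cv2.imread("pics/top0.png")[200:290,225:315]
s=cv2.resize(s,None,fx=4.2,fy=4.2,interpolation=cv2.INTER_CUBIC);t=cv2.resize(t,None,fx=3.9,fy=3.9,interpolation=cv2.INTER_CUBIC)
o=np.zeros((600,800,3),np.uint8); o[:s.shape[0],:s.shape[1]]=s; o[:t.shape[0],445:445+t.shape[1]]=t
o=np.clip(o*1.8,0,255).astype(np.uint8)
cv2.imwrite("pics/c1.png",o)
print(plane("top",270,246,.018),plane("side",267.5,284,.018))
E
```

```text
[0.50359011 0.10757992 0.018     ] [0.49701533 0.098968   0.018     ]
```

View pics/c1.png

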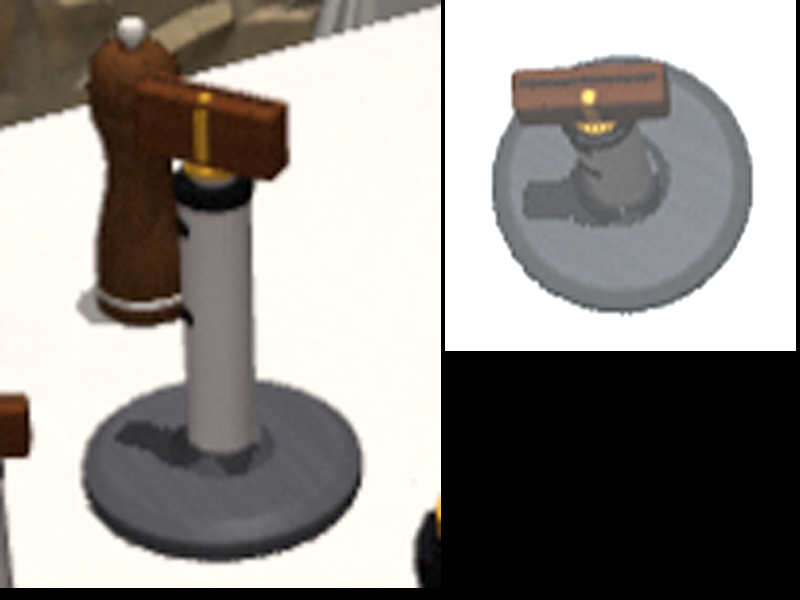

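Holes show as dark notches on the left edge of the sleeve in the side view, at about px (258,229) and (260,250). The stripe faces the side camera. Next I'll measure the axis, the holder and the hole azimuth.

```bash
python3 - <<'E'
import cv2,numpy as np
from h import *
S=cv2.imread("pics/side0.png");T=cv2.imread("pics/top0.png")
# foot fits: dark-grey connected region
for n,I,(x0,y0,x1,y1) in(("top",T,(225,200,315,290)),("side",S,(225,255,310,310))):
    c=I[y0:y1,x0:x1]; m=(c.max(2)<110).astype(np.uint8)
    ct=max(cv2.findContours(m,0,1)[0],key=cv2.contourArea); e=cv2.fitEllipse(cv2.convexHull(ct))
    print(n,e, plane(n,e[0][0]+x0,e[0][1]+y0,.009))
for n,I,(x0,y0,x1,y1) in(("top",T,(235,205,295,240)),("side",S,(245,185,295,225))):
    c=I[y0:y1,x0:x1].astype(int); m=((c[:,:,2]>1.6*c[:,:,0]+8)).astype(np.uint8)
    ct=max(cv2.findContours(m,0,1)[0],key=cv2.contourArea); r=cv2.minAreaRect(ct); print(n,cv2.boxPoints(r)+[x0,y0])
    o=ct[:,0]+[x0,y0]
    if n=="top":
        xs=range(o[:,0].min()+3,o[:,0].max()-2); up=np.array([[x,o[o[:,0]==x][:,1].min()] for x in xs if (o[:,0]==x).any()],float)
        print(np.polyfit(up[:,0],up[:,1],1),up[0],up[-1])
a=cv2.resize(S[220:262,248:290],None,fx=14,fy=14,interpolation=0)
b=cv2.resize(T[222:262,248:288],None,fx=10,fy=10,interpolation=0)[:, :]
a=a[:588,:400]; o=np.zeros((600,800,3),np.uint8);o[:588,:400]=a;o[:400,400:]=b
cv2.imwrite("pics/c2.png",np.clip(o*2.,0,255).astype(np.uint8))
E
```

```text
top ((43.704750061035156, 45.73503112792969), (65.86689758300781, 71.01326751708984), 129.7080535888672) [0.50436664 0.11178792 0.009     ]
side ((41.97645568847656, 27.506120681762695), (54.23112106323242, 66.91372680664062), 89.38899993896484) [0.5050029  0.11452312 0.009     ]
top [[260. 223.]
 [263. 223.]
 [263. 226.]
 [260. 226.]]Traceback (most recent call last):
  File "<stdin>", line 15, in <module>
IndexError: too many indices for array: array is 1-dimensional, but 2 were indexed
```

```bash
python3 - <<'E'
import cv2,numpy as np
from scipy.optimize import least_squares
from h import *
S=cv2.imread("pics/side0.png");T=cv2.imread("pics/top0.png")
for n,I,(x0,y0,x1,y1),yc in(("top",T,(225,200,315,290),250),("side",S,(225,255,310,315),288)):
    c=I[y0:y1,x0:x1]; m=(c.max(2)<110).astype(np.uint8)
    ct=max(cv2.findContours(m,0,1)[0],key=cv2.contourArea)[:,0]+[x0,y0]
    ct=ct[(ct[:,1]>yc)&(ct[:,1]<y1-1)]
    P=np.array([plane(n,u,v,0.002)[:2] for u,v in ct])
    r=least_squares(lambda p:np.hypot(*(P-p[:2]).T)-.07,[.5,.1],loss="soft_l1",f_scale=.001); print(n,r.x,np.abs(r.fun).mean())
for n,I,(x0,y0,x1,y1) in(("top",T,(235,205,295,240)),("side",S,(245,185,295,225))):
    c=I[y0:y1,x0:x1].astype(int); m=((c[:,:,2]>c[:,:,0]+15)).astype(np.uint8)
    ct=max(cv2.findContours(m,0,1)[0],key=cv2.contourArea); r=cv2.minAreaRect(ct); print(n,cv2.boxPoints(r)+[x0,y0])
    cv2.imwrite(f"pics/m{n}.png",m*255)
    o=ct[:,0]+[x0,y0]
    if n=="top":
        xs=range(o[:,0].min()+3,o[:,0].max()-2); up=np.array([[x,o[o[:,0]==x][:,1].min()] for x in xs if (o[:,0]==x).any()],float)
        print(np.polyfit(up[:,0],up[:,1],1),up[0],up[-1])
a=cv2.resize(S[190:262,240:290],None,fx=8,fy=8,interpolation=0)
b=cv2.resize(T[214:264,243:283],None,fx=10,fy=10,interpolation=0)
o=np.zeros((600,800,3),np.uint8);o[:576,:400]=a;o[:500,400:]=b
cv2.imwrite("pics/c2.png",np.clip(o*2.,0,255).astype(np.uint8))
E
```

```text
top [0.50602219 0.10976445] 0.0005401533520435374
side [0.50298631 0.10947948] 0.0006510678701768999
top [[241.34483099 218.13793468]
 [279.82758713 214.93103313]
 [281.29655838 232.55862045]
 [242.81380081 235.765522  ]]
[-6.98529412e-02  2.35383133e+02] [245. 218.] [277. 216.]
side [[245. 185.]
 [283. 185.]
 [283. 224.]
 [245. 224.]]
```

View pics/c2.png

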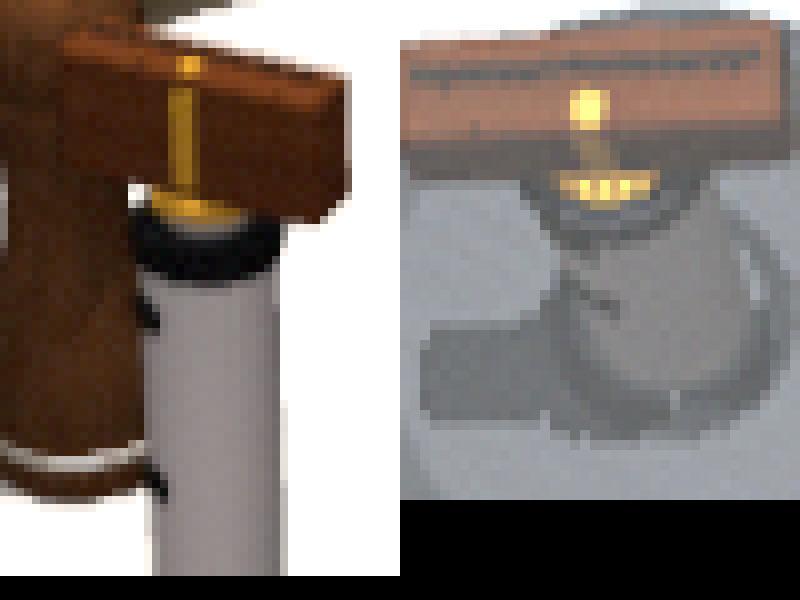

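The lower hole shows in both views: its right edge is at side px (260.9,251), and in the top view it is a slot from (260.5,242) to (265,245). The brass dot is at side (263.4,197.8) and top (261.7,224.8).

```bash
python3 - <<'E'
from h import *
A=np.array([.5045,.1095])
def cyl(n,u,v,R=.017,sh=None):
    # shift axis so its projection matches sleeve: report azimuth & z
    o,r=ray(n,u,v); a=r[:2]@r[:2]; d=o[:2]-A; b=d@r[:2]; c=d@d-R*R; D=b*b-a*c
    if D<0: return None
    t=(-b-D**.5)/a; p=o+r*t; return np.degrees(np.arctan2(*(p[:2]-A)[::-1]))%360,p[2]
for z in(.1,.15): print("axis px",z,proj("side",[*A,z]),proj("top",[*A,z]))
for q in((260.9,251.2),(260.0,229.8)): print("side hole right edge",cyl("side",*q))
for q in((260.5,242),(262.7,243.5),(265,245.)): print("top slot",cyl("top",*q))
def tri(a,b):
    o1,r1=ray("side",*a);o2,r2=ray("top",*b); t=np.linalg.lstsq(np.c_[r1,-r2],o2-o1,rcond=None)[0]
    p,q=o1+r1*t[0],o2+r2*t[1]; return (p+q)/2,np.linalg.norm(p-q)
print("dot",tri((263.4,197.8),(261.7,224.8)))
z=.22
L,Rr=plane("top",245,218,z),plane("top",277,216-.0+.0,z); print("far edge dir az",np.degrees(np.arctan2(*(Rr-L)[1::-1])))
# near top edge in side image: crop (65,50)->(345,97) 
L,Rr=plane("side",240+65/8,190+50/8,z),plane("side",240+345/8,190+97/8,z);print("near edge az",np.degrees(np.arctan2(*(Rr-L)[1::-1])),L,Rr)
E
```

```text
axis px 0.1 [266.76328436 247.17230796] [266.12193175 236.00622714]
axis px 0.15 [266.01887691 225.48410966] [263.91714138 229.7736316 ]
side hole right edge (np.float64(195.43561537757125), np.float64(0.09877235276811369))
side hole right edge (np.float64(195.4460243322275), np.float64(0.14783607951966038))
top slot (np.float64(171.0760146311986), np.float64(0.10859189947384396))
top slot (np.float64(186.0642206397457), np.float64(0.10465257729413802))
top slot (np.float64(198.85600368685184), np.float64(0.09545999762862567))
dot (array([0.49879868, 0.10517382, 0.21347123]), np.float64(0.000789815808389051))
far edge dir az -59.97524771753055
near edge az -53.85779732894125 [0.47177382 0.11509114 0.22      ] [0.51243508 0.05941682 0.22      ]
```

```bash
python3 - <<'E'
import cv2,numpy as np
from h import *
S=cv2.imread("pics/side0.png");T=cv2.imread("pics/top0.png")
print("side cols 255-278"); 
for r in list(range(226,234))+list(range(246,257)): print(r,S[r,255:279,1])
print("top cols 256-282")
for r in range(236,252): print(r,T[r,256:283,1])
z=.2135
L,R=plane("top",245,235.383-.06985*245,z),plane("top",277,235.383-.06985*277,z); print("far az",np.degrees(np.arctan2(*(R-L)[1::-1])))
L,R=plane("side",240+65/8-.5,190+50/8-.5,z),plane("side",240+345/8-.5,190+97/8-.5,z);print("near",np.degrees(np.arctan2(*(R-L)[1::-1])),(L+R)/2,np.linalg.norm(L-R))
E
```

```text
side cols 255-278
226 [ 18  14  26  54  61  64  61  62  63  61  58  59  60  60  67  65  63  60
  56  69 132 141 140 141]
227 [ 15  12  10  35  58  65  66  67  68  68  69  70  69  68  68  66  63  61
  56  69 132 140 140 140]
228 [ 16  12   7  11  42  62  66  67  69  69  68  68  70  68  69  65  63  60
  56  58 130 140 140 140]
229 [ 16  16   7   8  18  59  65  68  69  68  68  69  69  68  69  65  64  60
  55  49 131 141 140 140]
230 [ 19  18  11   8   6  58  65  67  69  69  69  69  70  68  69  65  64  59
  56  50 131 141 141 141]
231 [ 21  18  24  34  28  60  66  67  69  69  69  69  69  68  68  65  64  62
  57  50 131 141 141 141]
232 [ 20  18  30  49  53  62  66  67  68  69  70  69  69  68  67  65  65  61
  56  50 131 141 141 141]
233 [ 21  20  31  55  61  64  66  66  69  69  69  69  70  68  69  65  64  61
  56  50 131 141 141 141]
246 [ 90  75  74  55  58  64  67  68  69  70  70  71  70  69  68  67  65  63
  58  54 113 138 140 140]
247 [ 75  48  31  34  56  64  66  67  69  70  70  71  70  70  69  68  65  62
  58  53 113 138 141 141]
248 [ 23  17  15  17  37  61  65  69  68  70  71  70
[... 1705 characters left out ...]
5 64 61 54 65 68 68 68 68 68 66 67 67 65 66 65 63 58 55
 62 61 68]
246 [58 56 53 52 55 61 68 68 64 69 69 67 67 69 67 68 68 67 66 66 66 62 59 55
 62 61 65]
247 [57 58 54 53 56 58 64 68 69 67 66 68 68 66 68 67 66 67 66 65 65 61 57 52
 62 60 71]
248 [58 58 54 52 54 59 62 68 68 68 68 68 68 67 68 66 66 67 66 66 65 59 56 51
 56 62 75]
249 [58 58 55 53 52 57 61 64 68 68 68 68 68 66 68 67 66 67 68 65 62 56 54 53
 56 61 79]
250 [58 58 57 53 51 52 56 60 65 68 69 67 67 67 69 67 67 69 68 65 60 55 52 51
 61 66 82]
251 [59 59 58 53 53 53 52 57 60 64 67 69 67 68 67 68 68 65 62 60 57 51 51 52
 65 77 82]
far az -59.539907513567634
near -53.88321064865395 [0.49895378 0.10062724 0.2135    ] 0.07020480163919104
```

```bash
cat > g.py <<'E'
import sys,numpy as np
from scipy.spatial.transform import Rotation as Ro
from cell import monitor
def go(x,y,z,az,f=1):
    o=monitor.get_obs(); R=Ro.from_quat(o["eef_rot"]); a=np.radians(az); c=np.cos(a);s=np.sin(a)
    best=min((np.column_stack([[k*s,-k*c,0],[k*c,k*s,0],[0,0,-1]]) for k in(1,-1)),key=lambda M:(R.inv()*Ro.from_matrix(M)).magnitude())
    d=R.inv().apply(np.array([x,y,z])-o["tool_pos"])/.4*f; r=(R.inv()*Ro.from_matrix(best)).as_rotvec()/2/np.pi*f
    print(o["tool_pos"],o["qpos"].round(2),o["time_s"],"shift",d.round(4),"turn",r.round(4))
if __name__=="__main__": go(*map(float,sys.argv[1:]))
E
python3 g.py .5055 .108 .425 33 .5
python3 -c "
from h import *
for q in((212,196),(324,186),(355,275),(184,250)): print(plane('top',*q,.0))"
```

```text
[0.54882818 0.2719437  0.        ]
[0.67502494 0.06738496 0.        ]
[ 0.529973   -0.07551668  0.        ]
[0.41941208 0.26767356 0.        ]Traceback (most recent call last):
  File "g.py", line 9, in <module>
    if __name__=="__main__": go(*map(float,sys.argv[1:]))
                             ~~^^^^^^^^^^^^^^^^^^^^^^^^^^
  File "g.py", line 6, in go
    best=min((np.column_stack([[k*s,-k*c,0],[k*c,k*s,0],[0,0,-1]]) for k in(1,-1)),key=lambda M:(R.inv()*Ro.from_matrix(M)).magnitude())
  File "g.py", line 6, in <lambda>
    best=min((np.column_stack([[k*s,-k*c,0],[k*c,k*s,0],[0,0,-1]]) for k in(1,-1)),key=lambda M:(R.inv()*Ro.from_matrix(M)).magnitude())
                                                                                                         ~~~~~~~~~~~~~~^^^
  File "scipy/spatial/transform/_rotation.pyx", line 1143, in scipy.spatial.transform._rotation.Rotation.from_matrix
ValueError: Non-positive determinant (left-handed or null coordinate frame) in rotation matrix 0: [[ 0.54463904  0.83867057  0.        ]
 [-0.83867057  0.54463904  0.        ]
 [ 0.          0.         -1.        ]].
```

```bash
sed -i 's/\[k\*s,-k\*c,0\]/[-k*s,k*c,0]/' g.py; python3 g.py .5055 .108 .425 33 .5
```

```text
[0.18970794 0.56913356 0.40403238] [1.03 0.1  0.1  1.56 0.   1.35] 0.1 shift [-0.5568 -0.422  -0.0259] turn [-0.0001  0.      0.0536]
```

```bash
python3 -m inch '[[-0.08,-0.06,-0.03,0,0,0.01,1],[-0.2,-0.15,-0.05,0,0,0.03,1],[-0.32,-0.24,-0.05,0,0,0.054,1],[-0.44,-0.33,-0.05,0,0,0.054,1],[-0.557,-0.42,-0.05,0,0,0.054,1],[-0.68,-0.52,-0.05,0,0,0.08,1],[-0.8,-0.61,-0.05,0,0,0.107,1],[-0.88,-0.665,-0.05,0,0,0.107,1]]'; python3 g.py .5055 .108 .425 33
```

```text
time_s: 1.1
tool_pos: [0.4406, 0.2032, 0.4244]
eef_rot: [0.479, 0.878, -0.0, -0.0]
contact_force: [0.1, 0.1, -0.4]
opening: 1.002
gripper_force: 0.0
[0.44058607 0.20322589 0.42443704] [ 0.16 -0.24 -0.2   1.61 -0.    1.16] 1.1 shift [-0.288   0.0075 -0.0014] turn [-0.      0.     -0.0006]
```

```bash
python3 -m inch '[[-0.12,0,0,0,0,0,1],[-0.24,0.005,0,0,0,0,1],[-0.288,0.0075,0,0,0,0,1],[-0.288,0.0075,0.04,0,0,0,1],[-0.288,0.0075,0.07,0,0,0,0.8],[-0.288,0.0075,0.07,0,0,0,0.6],[-0.288,0.0075,0.07,0,0,0,0.6],[-0.288,0.0075,0.07,0,0,0,0.6]]'; python3 - <<'E'
from cell import grab_frame
import cv2,numpy as np
s=grab_frame("side")[150:320,205:325,::-1];t=grab_frame("top")[180:300,210:330,::-1]
o=np.zeros((595,800,3),np.uint8);a=cv2.resize(s,None,fx=3.5,fy=3.5);b=cv2.resize(t,None,fx=3.15,fy=3.15)
o[:a.shape[0],:420]=a;o[:378,420:798]=b;cv2.imwrite("pics/c3.png",np.clip(o*1.8,0,255).astype(np.uint8))
E
python3 g.py .5055 .108 .353 33
```

```text
time_s: 2.1
tool_pos: [0.5048, 0.111, 0.3973]
eef_rot: [0.477, 0.879, 0.0, 0.0]
contact_force: [1.1, -0.1, 0.1]
opening: 0.598
gripper_force: 0.0
[0.50490738 0.11078133 0.39716447] [-0.04 -0.15 -0.17  1.55  0.    0.96] 2.2 shift [-0.0066 -0.0026  0.1104] turn [0.0001 0.0001 0.0002]
```

View pics/c3.png

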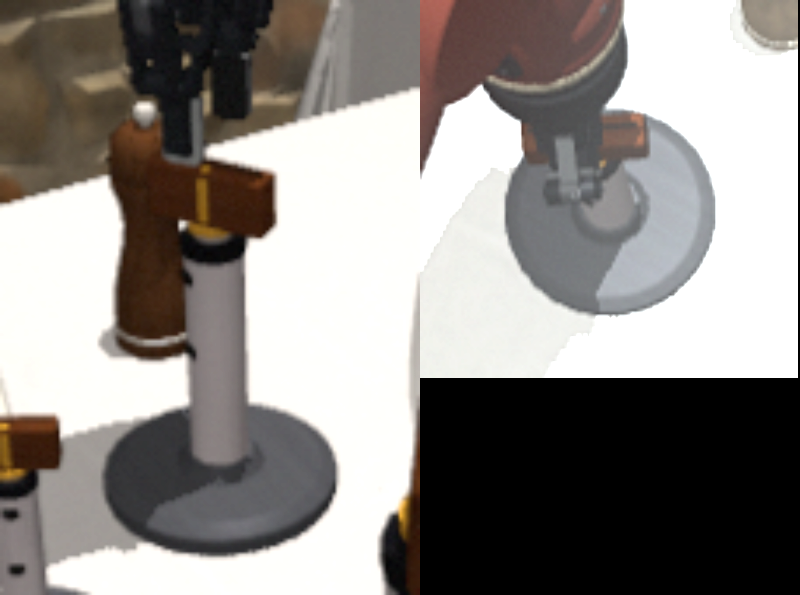

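The open fingers straddle the block, with the near fingertip at side px (257,197). I'll check that against the projection before descending.

```bash
python3 -c "
from h import *
c=np.array([.5049,.1108]);n=np.array([-.839,-.545])
for d in(.026,.031,.036): print(d,proj('side',[*(c+n*d),.232]))"
```

```text
0.026 [258.3098522  192.54936557]
0.031 [257.07970265 193.66895387]
0.036 [255.83851878 194.79863956]
```

```bash
python3 -m inch '[[-0.006,-0.0025,0.03,0,0,0,0.6],[-0.006,-0.0025,0.07,0,0,0,0.6],[-0.006,-0.0025,0.1,0,0,0,0.6],[-0.006,-0.0025,0.11,0,0,0,0.5],[-0.006,-0.0025,0.11,0,0,0,0.45],[-0.006,-0.0025,0.11,0,0,0,0.4],[-0.006,-0.0025,0.11,0,0,0,0.36],[-0.006,-0.0025,0.11,0,0,0,0.33]]'; python3 g.py .5055 .108 .353 33
```

```text
time_s: 3.2
tool_pos: [0.5055, 0.1081, 0.353]
eef_rot: [0.477, 0.879, 0.0, 0.0]
contact_force: [0.4, 0.4, 0.4]
opening: 0.329
gripper_force: 0.0
[0.50545303 0.10806926 0.35301468] [-0.04 -0.16 -0.25  1.47  0.    0.95] 3.2 shift [-0.0002  0.      0.    ] turn [0.0001 0.     0.0001]
```

```bash
python3 -m inch '[[0,0,0,0,0,0,0.31],[0,0,0,0,0,0,0.29],[0,0,0,0,0,0,0.28],[0,0,0,0,0,0,0.27],[0,0,0,0,0,0,0.26],[0,0,0,0,0,0,0.25],[0,0,0,0,0,0,0.24],[0,0,0,0,0,0,0.24]]'
```

```text
time_s: 4.2
tool_pos: [0.5054, 0.1081, 0.3528]
eef_rot: [0.477, 0.879, 0.0, 0.0]
contact_force: [0.5, 0.8, 1.1]
opening: 0.244
gripper_force: 9.8
```

```bash
python3 -m inch '[[0,0,0,0,0,0,0.15],[0,0,0,0,0,0,0],[0,0,0,0,0,0,0],[0,0,0,0,0,0.008,0],[0,0,0,0,0,0.02,0],[0,0,0,0,0,0.032,0],[0,0,0,0,0,0.044,0],[0,0,0,0,0,0.052,0]]';  python3 -m inch '[[0,0,0,0,0,0.01,0],[0,0,0,0,0,0.02,0],[0,0,0,0,0,0.03,0],[0,0,0,0,0,0.04,0],[0,0,0,0,0,0.048,0],[0,0,0,0,0,0.055,0],[0,0,0,0,0,0.055,0],[0,0,0,0,0,0.055,0]]'; python3 - <<'E'
from cell import grab_frame,monitor
import cv2,numpy as np
print(monitor.get_obs()["ft_torque"])
S=grab_frame("side")[:,:,::-1];T=grab_frame("top")[:,:,::-1]
cv2.imwrite("pics/side4.png",S);cv2.imwrite("pics/top4.png",T)
s=S[160:320,205:325];t=T[180:300,210:330]
o=np.zeros((595,800,3),np.uint8);a=cv2.resize(s,None,fx=3.5,fy=3.5);b=cv2.resize(t,None,fx=3.15,fy=3.15)
o[:a.shape[0],:420]=a;o[:378,420:798]=b;cv2.imwrite("pics/c4.png",np.clip(o*1.8,0,255).astype(np.uint8))
for r in list(range(226,232))+list(range(247,255)): print(r,S[r,255:279,1])
E
python3 g.py .5055 .108 .353 -5.5
```

```text
time_s: 5.2
tool_pos: [0.5053, 0.1079, 0.3526]
eef_rot: [0.614, 0.789, -0.0, 0.0]
contact_force: [1.0, -1.6, 1.2]
opening: 0.224
gripper_force: 59.6
time_s: 6.2
tool_pos: [0.5053, 0.108, 0.3526]
eef_rot: [0.74, 0.673, -0.0, -0.0]
contact_force: [-0.8, -1.9, 1.4]
opening: 0.233
gripper_force: 60.0
[-0.73210026  0.51337288 -0.01779293]
226 [ 17  16  27  56  64  67  63  63  66  62  62  63  61  64  69  67  66  63
  59  73 136 144 145 144]
227 [ 19  14  10  36  59  66  68  70  71  71  71  71  72  71  70  68  66  62
  59  73 136 145 145 145]
228 [ 20  16  10  14  44  63  69  69  71  71  72  73  73  70  71  68  66  63
  59  60 135 145 145 145]
229 [ 20  17   8   5  22  61  69  70  71  71  71  72  72  69  72  68  66  64
  58  51 135 146 145 145]
230 [ 21  20  11   5   8  60  68  70  71  71  72  72  72  70  71  68  66  63
  58  52 135 145 145 145]
231 [ 21  21  25  36  29  61  70  70  72  72  72  72  72  70  71  68  66  64
  59  51 135 145 145 145]
247 [ 79  49  32  35  59  66  69  71  72  73  74  74  73  73  72  70  68  65
  60  57 115 142 145 145]
248 [ 23  18  15  18  41  63  68  70  71  73  73  74  73  73  71  70  67  65
  60  57 115 142 145 146]
249 [ 16  16  12   8  13  46  65  70  71  73  73  74  73  73  71  71  68  65
  61  57 115 142 145 145]
250 [ 13  14  38  17   8  22  63  70  71  73  73  74  72  72  73  70  68  65
  60  56 103 140 145 145]
251 [ 44  65 115  81  28   9  62  70  72  73  73  73  74  73  71  70  68  66
  61  56  92 138 145 145]
252 [123 127 142 107  55  30  63  70  72  72  74  73  73  73  72  71  68  65
  60  57  93 138 144 145]
253 [144 144 143 112  70  57  66  70  71  73  73  73  72  73  71  71  68  65
  60  57  95 138 145 145]
254 [144 145 144 112  74  65  69  70  72  73  74  73  73  72  72  70  67  65
  60  56  95 139 145 145]
[0.50525008 0.10800301 0.35259023] [-0.04 -0.15 -0.25  1.47 -0.    1.62] 6.3 shift [ 0.0001  0.0006 -0.001 ] turn [-0.0001  0.      0.0002]
```

View pics/c4.png

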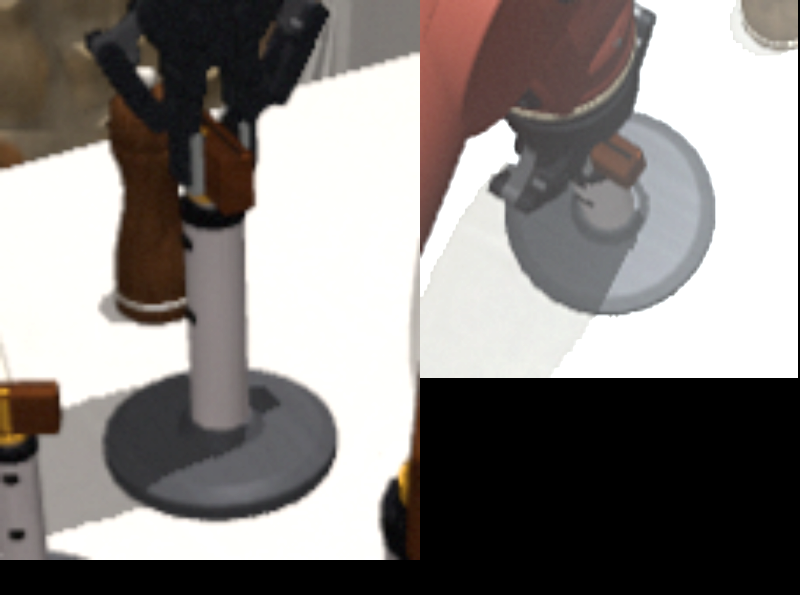

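The turn went well: the stand stayed put and the holes are unchanged in the image. Now I'll pull up in small calls, checking for the brass button at the hole and watching the force.

```bash
cat > chk.py <<'E'
from cell import grab_frame,monitor
import cv2,numpy as np
S=grab_frame("side")[:,:,::-1].astype(int);R=cv2.imread("pics/side4.png").astype(int)
o=monitor.get_obs(); w=(slice(243,256),slice(248,264)); d=(S-R)[w]; y=(S[w][:,:,2]-S[w][:,:,0])-(R[w][:,:,2]-R[w][:,:,0])
f=(slice(262,310),slice(230,305))
print("t",round(o["time_s"],2),"z",o["tool_pos"][2].round(4),"F",o["contact_force"].round(1),"yellow",y.max(),(y>20).sum(),"diff",np.abs(d).max(),"foot",np.abs(S-R)[f].mean().round(1),"open",round(o["opening"],3))
E
python3 -m inch '[[0,0,-0.002,0,0,0,0],[0,0,-0.005,0,0,0,0],[0,0,-0.008,0,0,0,0],[0,0,-0.011,0,0,0,0],[0,0,-0.014,0,0,0,0],[0,0,-0.017,0,0,0,0],[0,0,-0.02,0,0,0,0],[0,0,-0.0225,0,0,0,0]]'; python3 chk.py
```

```text
time_s: 7.3
tool_pos: [0.5053, 0.1081, 0.3618]
eef_rot: [0.74, 0.673, -0.0, -0.0]
contact_force: [-1.2, -3.5, -7.3]
opening: 0.225
gripper_force: 58.9
t 7.35 z 0.3619 F [-1.8 -1.8 -6.1] yellow 4 0 diff 7 foot 0.8 open 0.225
```

```bash
cat >> chk.py <<'E'
import sys; sys.exit(int((y>15).sum()>1 or np.abs(d).max()>30 or abs(o["contact_force"][2])>11))
E
python3 -m inch '[[0,0,-0.001,0,0,0,0],[0,0,-0.0025,0,0,0,0],[0,0,-0.004,0,0,0,0],[0,0,-0.0055,0,0,0,0],[0,0,-0.007,0,0,0,0],[0,0,-0.0085,0,0,0,0],[0,0,-0.01,0,0,0,0],[0,0,-0.01,0,0,0,0]]' >o.txt && python3 chk.py &&
python3 -m inch '[[0,0,-0.001,0,0,0,0],[0,0,-0.0025,0,0,0,0],[0,0,-0.004,0,0,0,0],[0,0,-0.0055,0,0,0,0],[0,0,-0.007,0,0,0,0],[0,0,-0.0085,0,0,0,0],[0,0,-0.01,0,0,0,0],[0,0,-0.01,0,0,0,0]]' >o.txt && python3 chk.py &&
python3 -m inch '[[0,0,-0.001,0,0,0,0],[0,0,-0.0025,0,0,0,0],[0,0,-0.004,0,0,0,0],[0,0,-0.0055,0,0,0,0],[0,0,-0.007,0,0,0,0],[0,0,-0.0085,0,0,0,0],[0,0,-0.01,0,0,0,0],[0,0,-0.01,0,0,0,0]]' >o.txt && python3 chk.py; cat o.txt
```

```text
t 8.4 z 0.3659 F [-1.8 -3.1 -3.8] yellow 5 0 diff 5 foot 0.8 open 0.227
t 9.45 z 0.3699 F [-1.1 -2.2 -4.6] yellow 4 0 diff 5 foot 0.9 open 0.229
t 10.5 z 0.3738 F [-3.1 -2.4 -0.1] yellow 63 6 diff 67 foot 1.0 open 0.224
time_s: 10.45
tool_pos: [0.5054, 0.1081, 0.3738]
eef_rot: [0.74, 0.673, 0.0, -0.0]
contact_force: [-3.5, -3.1, -0.1]
opening: 0.229
gripper_force: 59.8
```

```bash
python3 - <<'E'
from cell import grab_frame
import cv2,numpy as np
S=grab_frame("side")[:,:,::-1]
cv2.imwrite("pics/c5.png",np.clip(cv2.resize(S[180:270,225:300],None,fx=6.5,fy=6.5,interpolation=0)*1.8,0,255).astype(np.uint8))
E
```

```text
(no output)
```

View pics/c5.png

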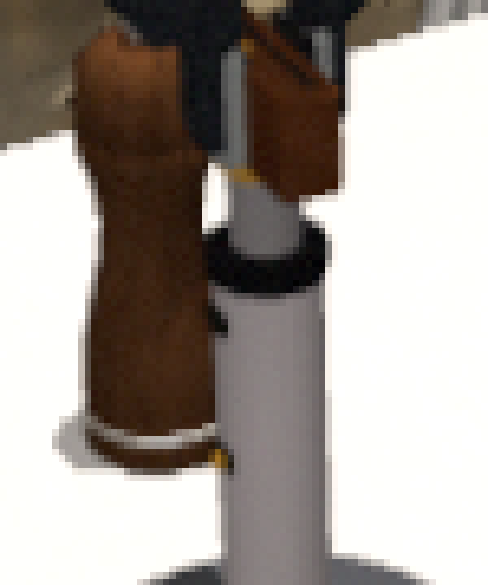

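The brass button shows at px (258.5,250.6) in the lower part of the lower hole, probably only partly through. I'll nudge up by 1 mm.

```bash
cat >> h.py <<'E'
def brass():
    from cell import grab_frame
    S=grab_frame("side").astype(int); return (S[:,:,0]-S[:,:,2])[244:256,251:264]
E
python3 -c "
from h import *
print(brass())"
python3 -m inch '[[0,0,-0.0008,0,0,0,0],[0,0,-0.0016,0,0,0,0],[0,0,-0.0025,0,0,0,0],[0,0,-0.0025,0,0,0,0],[0,0,-0.0025,0,0,0,0],[0,0,-0.0025,0,0,0,0],[0,0,-0.0025,0,0,0,0],[0,0,-0.0025,0,0,0,0]]'; python3 chk.py;python3 -c "
from h import *
print(brass())"
```

```text
[[22 23 24 21 19 21 18  5  4  4  5  5  4]
 [23 22 22 25 26 16 10  6  5  5  4  5  5]
 [18 12 12 11 10 11 12  9  4  5  6  5  5]
 [ 6  7 11 11 11 10 15  6  5  5  4  4  4]
 [ 6  7 12 17 18 20 15  8  4  4  6  5  5]
 [22 21 22 20 20 18 30 57 23  4  5  5  5]
 [21 20 21 21 19 19 43 68 41  7  4  5  5]
 [20 20 22 14 12  6 25 51 42 10  4  5  5]
 [ 9  9  8  7  7  8 11 17 12  4  5  4  5]
 [ 7  8  7  6  8  7  8  8  5  5  5  6  5]
 [ 6  6  6  7  7  6  7  6  5  4  5  5  5]
 [ 7  7  7  6  7  7  7  6  4  4  4  5  5]]
time_s: 11.6
tool_pos: [0.5053, 0.1081, 0.3747]
eef_rot: [0.74, 0.673, 0.0, -0.0]
contact_force: [-3.2, -3.6, -6.1]
opening: 0.226
gripper_force: 59.1
t 11.65 z 0.3747 F [-2.1 -2.4 -6.1] yellow 58 8 diff 63 foot 1.0 open 0.225
[[21 22 22 22 21 21 18  5  5  4  5  4  5]
 [22 24 21 25 22 18 11  6  5  5  5  5  5]
 [17 11 11 10 10 12 11  9  5  4  5  5  5]
 [ 5  7 11 11  9 10 14  7  4  5  4  5  5]
 [ 6  8 13 17 19 19 15 11  3  4  5  5  4]
 [19 19 22 20 22 18 39 58 27  4  5  4  4]
 [21 20 22 20 18 19 35 65 39  8  6  5  5]
 [20 20 23 14 12  6 14 37 31  6  5  5  5]
 [ 9  8  8  7  8  8  8 13  9  3  3  5  5]
 [ 6  7  7  7  7  7  8  7  5  5  4  5  5]
 [ 6  7  7  7  7  7  7  6  5  4  4  5  5]
 [ 7  6  7  7  6  7  8  6  4  5  5  5  5]]
```

```bash
python3 -c "
from h import *
A=np.array([.5042,.1095])
for az in(174,):
  for r in(.014,.017,.0195,.022): print(r,proj('side',[*(A+r*np.array([np.cos(np.radians(az)),np.sin(np.radians(az))])),.1]))"
```

```text
0.014 [260.25855842 248.99859878]
0.017 [258.8819562  249.38314526]
0.0195 [257.73201225 249.70437946]
0.022 [256.57953726 250.02632388]
```

```bash
python3 -m inch '[[0,0,-0.0008,0,0,0,0],[0,0,-0.0016,0,0,0,0],[0,0,-0.0025,0,0,0,0],[0,0,-0.0025,0,0,0,0],[0,0,-0.0025,0,0,0,0],[0,0,-0.0025,0,0,0,0],[0,0,-0.0025,0,0,0,0],[0,0,-0.0025,0,0,0,0]]' >o.txt; python3 chk.py;python3 -c "
from h import *
print(brass()[4:9,4:])"
```

```text
t 12.75 z 0.3758 F [-2.8 -2.4 -3.5] yellow 60 7 diff 75 foot 1.0 open 0.226
[[18 20 30 50 15  5  5  5  5]
 [21 20 44 69 39  6  4  5  4]
 [18 18 35 59 42  8  5  5  5]
 [11  7  9 18 19  7  4  5  5]
 [ 8  8  8  8  6  1  4  5  5]]
```

```bash
python3 -m inch '[[0,0,-0.0005,0,0,0,0],[0,0,-0.001,0,0,0,0],[0,0,-0.0015,0,0,0,0],[0,0,-0.002,0,0,0,0],[0,0,-0.002,0,0,0,0],[0,0,-0.002,0,0,0,0],[0,0,-0.002,0,0,0,0],[0,0,-0.002,0,0,0,0]]' >o.txt; python3 chk.py;python3 -c "
from h import *
print(brass()[4:9,4:])"
```

```text
t 13.85 z 0.3765 F [-2.9 -1.6 -5.4] yellow 61 7 diff 73 foot 1.0 open 0.225
[[18 18 31 51 16  4  6  5  4]
 [18 18 43 67 39  6  5  5  4]
 [19 20 33 59 42  9  5  5  4]
 [12  6  8 16 16  7  5  5  5]
 [ 7  7  7  7  4  3  4  4  6]]
```

The button has stopped moving while the tool rose 0.7 mm more, so it is held in the hole. I'll release.

```bash
python3 -m inch '[[0,0,0,0,0,0,0.25],[0,0,0,0,0,0,0.3],[0,0,0,0,0,0,0.35],[0,0,0,0,0,0,0.45],[0,0,0,0,0,0,0.5],[0,0,-0.02,0,0,0,0.5],[0,0,-0.08,0,0,0,0.5],[0,0,-0.14,0,0,0,0.5]]'; python3 -m inch '[[0,0,-0.1,0,0,0,0.5],[0,0,-0.15,0,0,0,0.5],[0,0,-0.15,0,0,0,0.5],[0,0,-0.15,0,0,0,0.5],[0,0,-0.15,0,0,0,0.5],[0,0,-0.15,0,0,0,0.5],[0,0,-0.15,0,0,0,0.5],[0,0,-0.15,0,0,0,0.5]]'; python3 - <<'E'
from cell import grab_frame
import cv2,numpy as np
S=grab_frame("side")[:,:,::-1]
cv2.imwrite("pics/c6.png",np.clip(cv2.resize(S[175:315,215:320],None,fx=4.2,fy=4.2,interpolation=0)*1.8,0,255).astype(np.uint8))
E
python3 chk.py
```

```text
time_s: 14.9
tool_pos: [0.5053, 0.108, 0.4336]
eef_rot: [0.74, 0.673, 0.0, 0.0]
contact_force: [0.4, 0.5, -0.3]
opening: 0.497
gripper_force: 0.0
time_s: 15.9
tool_pos: [0.5053, 0.108, 0.4924]
eef_rot: [0.74, 0.673, 0.0, -0.0]
contact_force: [-0.4, 1.3, -0.5]
opening: 0.498
gripper_force: 0.0
t 16.0 z 0.4925 F [-0.2  0.4 -0.1] yellow 59 7 diff 73 foot 2.7 open 0.501
```

View pics/c6.png

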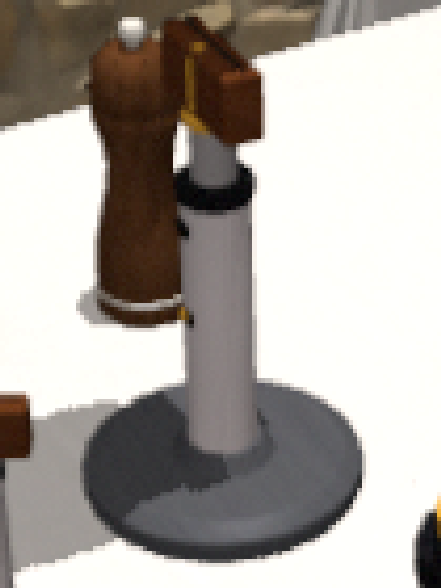

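The stand is upright and free, and the brass button stands out of the lower hole at crop (183,313), about px (258.6,249.5).

```bash
python3 -c "
from cell import ticket
print(ticket.close_job())"
```

```text
the job is handed in; nothing more can be done
None
```

I turned the holder into line with the holes and drew it up about 23 mm until the button came out through the lower hole. I then let go with the stand upright in place and handed the job in at about 16 s; no verdict came back, and the button's full 6 mm is judged from the camera image.

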